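# Gather the disc-cutter punches into their stand

### The arm

A 6-joint arm with a two-finger parallel gripper is mounted at the origin on a cart in front of the work surface, level with it; the furniture and walls round the work are solid. World frame = base frame: x ahead of the robot, y to its left, z up, the work surface at z = 0. Lengths are in m, angles in rad, forces in N, time in s.
With the tool pointing down it reaches from about 0.35 to 0.875 m from the base axis. Payload 4.2 kg.
Tool frame: the origin (TCP) lies where the fingers leave the gripper's body, on its centre line; the fingertips stand 73 mm ahead of it and the grasp point (between the pads) lies 54 mm ahead of it; z points along the fingers, y is the line along which they close (so a half turn about z gives the same grasp; the last joint's range is limited). The gripper opens to 85 mm and grips with 20 to 120 N. Pads are 22 mm wide; open, the fingers measure 114 mm over their backs; the gripper's body (76 mm by 85 mm) begins 54 mm behind the grasp point. The pads swing forward as they close: fully open they stand 13 mm farther back than shut.
Start: joints at [1.475, 0.385, 0.008, 0, -1.194, -0.259], TCP at [0.217, 0.586, 0.304] pointing down, gripper open.
Joint ranges: [-3.14, 3.14], [-1.21, 2.06], [-1.07, 1.41], [-3.16, 2.05], [-2.99, -0.16], [-3.1, 3.1]. Speed limits (rad/s): [2.79, 2.79, 3.14, 3.14, 3.14, 3.14].

### API

Orientations are given as a unit quaternion [w, x, y, z].
In Python, from cell import manip gives the robot as it stands. The module is installed in compiled form; this text tells all that it offers.
- The arm moves only by the tool apply_moves, never from a script. Its argument "steps" is a list that holds one entry, the list of rows, each a list of 7 numbers: the shift along the tool's x, y, z normalised to -1 to 1, where 1 is 500 mm, then the turn, a rotation vector about the tool's x, y, z normalised to -1 to 1, where 1 is pi/2 rad, then the finger opening in mm, from 0 to 85.4. A call has 1 to 12 rows; each row is the pose to reach, as a shift and turn from the pose commanded when the call began, along the tool's axes at that moment; what a row does not reach only later rows make up. A row lasts 1/8 s, in which the tool goes at most 62.5 mm and 10.7 degrees, less where a joint would pass 70% of its speed; a pose out of reach is approached as far as the arm can. A call with a number of a shift or a turn outside -1 to 1 is refused whole. A call with a gripper value outside its range is refused whole. The fingers move at their own pace and stop on an object; "newtons" is the grip in N (left out, the last holds). Time passes only in rows, so rows that repeat a pose let the fingers close. It gives the time, the measured TCP pose, the force, the opening and the grip force at its end, in the units of the state.
- manip.state(): the state, without advancing time (a new reading comes with each control period).
- manip.capture(name): name is "scene" or "top" or "wrist"; returns the picture (480x640x3 uint8, red, green, blue); there is no depth.
- manip.get_calibration(name): a dict with "fx", "fy", "cx", "cy" (pixels), "position" and "orientation" of the camera in the world. Camera axes: x right, y up, looking along -z (the intrinsics and any distortion apply to the point x, -y, -z); pixel columns grow to the right and rows downward; lengths in m; the calibration is good to about 2 mm. A picture is of the moment at which its call begins: read the wrist's pose just before it. get_calibration takes no time and is no camera call; for the wrist camera it gives the pose at the moment of the call.
- manip.sign_off(): hands the job in; it is judged then, once.
The state is a dict: "t": time; "qpos": joint angles; "dq": joint speeds; "joint_efforts": joint torques, N m; "eef_pos": TCP position; "tcp_rot": TCP orientation; "contact_force": force on the tool from outside, world axes, zero at the start; "wrist_torque": the same for the moment, N m; "grip_width": opening from 0.0 (shut) to 1.0 (fully open); "grasp_force": force on a finger pad.
Only numpy, scipy, OpenCV 4.12 (cv2) and the standard library are available. Lean on these libraries where they do the work, as an engineer would, in place of code of your own. Each camera call takes 0.05 s, during which the arm holds its last target. There are 200 camera calls.

### The job

The discs are cut: gather the four flat-topped cutting punches scattered over the bench into the wooden punch stand, each upright and fully down in the well bored for its own diameter. The two ball-headed doming punches do not belong in the stand and are needed next: leave them standing where they are.

Things in the scene. Friction and masses are not known exactly. Their poses are not given: they have to be found in the camera images.
- punch_16: disc-cutter punch: plain upright steel cylinder with a flat top, 16 mm diameter, 60 mm tall, a shallow 3 mm wide groove round it 12 mm below the top, 0.09 kg, loose, standing on the bench. Origin: centre of its underside; z up its axis. Belongs in block_16.
- punch_25: disc-cutter punch: plain upright steel cylinder with a flat top, 25 mm diameter, 60 mm tall, a shallow 3 mm wide groove round it 12 mm below the top, 0.23 kg, loose, standing on the bench. Origin: centre of its underside; z up its axis. Belongs in block_25.
- punch_34: disc-cutter punch: plain upright steel cylinder with a flat top, 34 mm diameter, 60 mm tall, a shallow 3 mm wide groove round it 12 mm below the top, 0.43 kg, loose, standing on the bench. Origin: centre of its underside; z up its axis. Belongs in block_34.
- punch_43: disc-cutter punch: plain upright steel cylinder with a flat top, 43 mm diameter, 60 mm tall, a shallow 3 mm wide groove round it 12 mm below the top, 0.68 kg, loose, standing on the bench. Origin: centre of its underside; z up its axis. Belongs in block_43.
- block_16: wooden block 59 x 59 x 36 mm with one round well of 23 mm diameter, 22 mm deep, bored in the middle of its top for punch_16. One of the stand's four blocks, which fill a dark wooden tray (130 x 130 mm, rim 16 mm high) two by two, 60 mm apart, in any order; fixed. Origin: centre of its underside, 5 mm above the bench; z up: block top at 36 mm, well floor at 14 mm above the origin.
- block_25: wooden block 59 x 59 x 36 mm with one round well of 32 mm diameter, 22 mm deep, bored in the middle of its top for punch_25. One of the stand's four blocks, which fill a dark wooden tray (130 x 130 mm, rim 16 mm high) two by two, 60 mm apart, in any order; fixed. Origin: centre of its underside, 5 mm above the bench; z up: block top at 36 mm, well floor at 14 mm above the origin.
- block_34: wooden block 59 x 59 x 36 mm with one round well of 41 mm diameter, 22 mm deep, bored in the middle of its top for punch_34. One of the stand's four blocks, which fill a dark wooden tray (130 x 130 mm, rim 16 mm high) two by two, 60 mm apart, in any order; fixed. Origin: centre of its underside, 5 mm above the bench; z up: block top at 36 mm, well floor at 14 mm above the origin.
- block_43: wooden block 59 x 59 x 36 mm with one round well of 50 mm diameter, 22 mm deep, bored in the middle of its top for punch_43. One of the stand's four blocks, which fill a dark wooden tray (130 x 130 mm, rim 16 mm high) two by two, 60 mm apart, in any order; fixed. Origin: centre of its underside, 5 mm above the bench; z up: block top at 36 mm, well floor at 14 mm above the origin.
- doming_small: doming punch, a look-alike: steel shank of 16 mm diameter with a polished ball of 24 mm diameter on top, 70 mm tall in all, loose, standing on the bench ball up. Origin: centre of its underside; z up its axis. Stays where it stands.
- doming_large: doming punch, a look-alike: steel shank of 20 mm diameter with a polished ball of 32 mm diameter on top, 76 mm tall in all, loose, standing on the bench ball up. Origin: centre of its underside; z up its axis. Stays where it stands.
Things that resemble listed ones, but are neither listed nor needed, are in the scene too. What is shaped like the punch_16 but yellow is not meant. Leave any orange look-alike of the doming_small alone.

How it is judged:
By the outcome, as a careful person would: the job done as asked, in the order asked, and still so for the second after the job is handed in, with the robot touching nothing.
It also fails if it takes over 104 s, if anything falls off the work surface, if the arm or the gripper's body presses on something with over 40 N, if the wrist force passes 120 N, or if a joint passes its speed limit or range.

## Working session

There is one attempt and no reset: what is moved stays moved. The work goes in short steps, Python scripts to look and compute and a tool call to move; the robot and the scene stay as the last step left them, time stands still between calls to the robot, and variables do not carry over. Pictures are saved under pics/ and viewed, at most 16 in all, crops included, and the job is handed in when it is done.

Besides the shell and the picture viewer there is one more tool, called after ">>>" as name(argument=value, ...) on one line, values as JSON. apply_moves: Moves the arm, as the interface text tells. Scaled input: -1 to 1 covers 500 mm each way for a shift and pi/2 rad each way for a turn. Its arguments: {"type":"object","properties":{"steps":{"type":"array"},"newtons":{"type":"number"}},"required":["steps"]}

```bash
mkdir -p pics; python3 - <<'E'
from cell import manip
import cv2
print(manip.state())
for n in("scene","top","wrist"):
    print(n,manip.get_calibration(n)); cv2.imwrite(f"pics/{n}0.png",manip.capture(n)[:,:,::-1])
E
```

```text
{'t': 0.0, 'qpos': array([ 1.47460863e+00,  3.85572905e-01,  6.63625934e-03, -4.84589926e-04,
       -1.19402358e+00, -2.58592349e-01]), 'dq': array([-0.00127839,  0.00039559,  0.001696  ,  0.00129074,  0.00010317,
        0.00150603]), 'joint_efforts': array([ 4.43130580e-05, -3.92288911e+01,  1.88402528e+01,  4.18625280e+00,
       -4.61273070e-03,  5.26501989e-07]), 'eef_pos': array([0.21695035, 0.58568595, 0.30281777]), 'tcp_rot': array([ 1.09664941e-03,  9.84291225e-01, -1.76549036e-01, -1.36700839e-04]), 'contact_force': array([-0.07457619,  0.04750244, -0.11286914]), 'wrist_torque': array([ 0.01528197, -0.00922205,  0.00665316]), 'grasp_force': 0.0, 'grip_width': 1.0032100377373674}
scene {'fx': 529.8588808104777, 'fy': 529.8588808104777, 'cx': 314.6529840603191, 'cy': 241.49780797258697, 'position': array([0.10086809, 0.3230028 , 0.6840925 ]), 'orientation': array([-0.3034041 , -0.13814656,  0.36342013,  0.86993522])}
top {'fx': 451.2726632789308, 'fy': 451.2726632789308, 'cx': 312.1297675708641, 'cy': 246.99166248236114, 'position': array([ 0.43052861, -0.16920459,  0.87592027]), 'orientation': array([-0.70320249, -0.04111182,  0.06024826,  0.70723845])}
wrist {'fx': 353.9629153618331, 'fy': 353.9629153618331, 'cx': 321.21294587147224, 'cy': 243.8374683887514, 'position': array([0.28922251, 0.55900217, 0.37221851]), 'orientation': array([-0.56458221,  0.0874545 , -0.12496186,  0.81116162])}
```

View pics/top0.png

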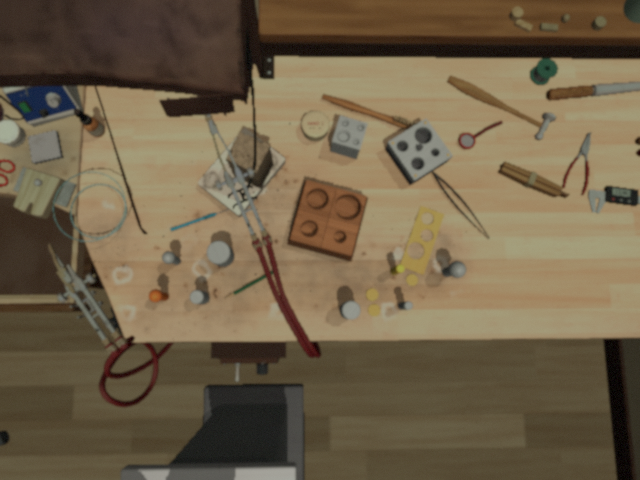

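View pics/scene0.png

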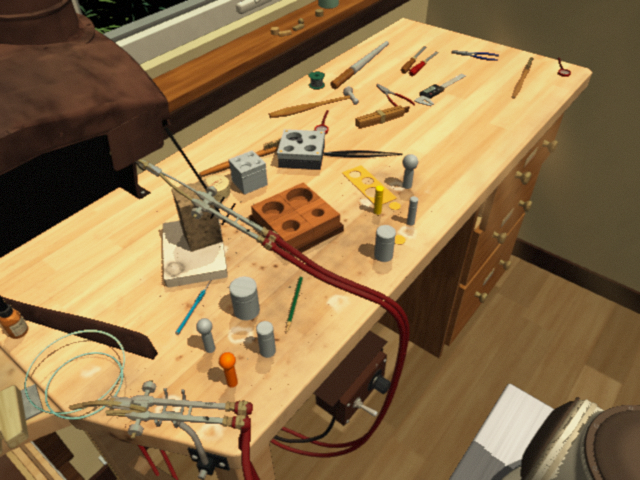

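The top view shows punch_43 near (219,253), punch_25 near (197,297), punch_34 near (350,310) and punch_16 near (405,305). The stand is at about (328,218), with the doming punches near (169,257) and (456,269). The scene view matches this, with the yellow and orange look-alikes next to them and the torch hoses running past the stand.

```bash
cat > h.py <<'E'
import numpy as np, cv2
from scipy.spatial.transform import Rotation as R
def rot(q): return R.from_quat([q[1],q[2],q[3],q[0]])
def ray(c,uv,z):
    d=rot(c["orientation"]).apply([(uv[0]-c["cx"])/c["fx"],-(uv[1]-c["cy"])/c["fy"],-1])
    p=np.array(c["position"]); return p+d*(z-p[2])/d[2]
def proj(c,P):
    v=rot(c["orientation"]).inv().apply(np.atleast_2d(P)-c["position"]); s=-v[:,2]
    return np.c_[c["cx"]+c["fx"]*v[:,0]/s, c["cy"]-c["fy"]*v[:,1]/s]
E
python3 - <<'E'
from h import *
from cell import manip
T=manip.get_calibration("top");S=manip.get_calibration("scene")
for n,uv,z in [("43",(219,250),.06),("25",(197,296),.06),("34",(349,310),.06),("16",(405,305),.06),("ds",(168,257),.06),("dl",(456,269),.06),("yel",(400,268),.06),("or",(156,295),.06),
 ("w25?",(317,198),.041),("w43?",(347,206),.041),("w34?",(309,228),.041),("w16?",(340,236),.041)]:
    p=ray(T,uv,z); print(n,p.round(3),proj(S,p).round(0))
I=cv2.imread("pics/top0.png")
a=cv2.resize(I[170:330,140:270],None,fx=3.6,fy=3.6,interpolation=cv2.INTER_CUBIC)[:,:400]
b=I[170:330,140:480]
cv2.imwrite("pics/c1.png",cv2.resize(I[170:330,140:353],None,fx=3.7,fy=3.7,interpolation=cv2.INTER_CUBIC))
cv2.imwrite("pics/c2.png",cv2.resize(I[170:330,280:480],None,fx=3.7,fy=3.7,interpolation=cv2.INTER_CUBIC))
E
```

```text
43 [ 0.543 -0.023  0.06 ] [[241. 284.]]
25 [0.461 0.015 0.06 ] [[264. 326.]]
34 [ 0.434 -0.257  0.06 ] [[384. 232.]]
16 [ 0.442 -0.359  0.06 ] [[411. 200.]]
ds [0.531 0.069 0.06 ] [[203. 326.]]
dl [ 0.507 -0.455  0.06 ] [[408. 163.]]
yel [ 0.509 -0.352  0.06 ] [[378. 188.]]
or [0.463 0.087 0.06 ] [[227. 359.]]
w25? [ 0.645 -0.202  0.041] [[271. 208.]]
w43? [ 0.63  -0.259  0.041] [[298. 196.]]
w34? [ 0.587 -0.187  0.041] [[289. 226.]]
w16? [ 0.572 -0.245  0.041] [[316. 212.]]
```

View pics/c1.png

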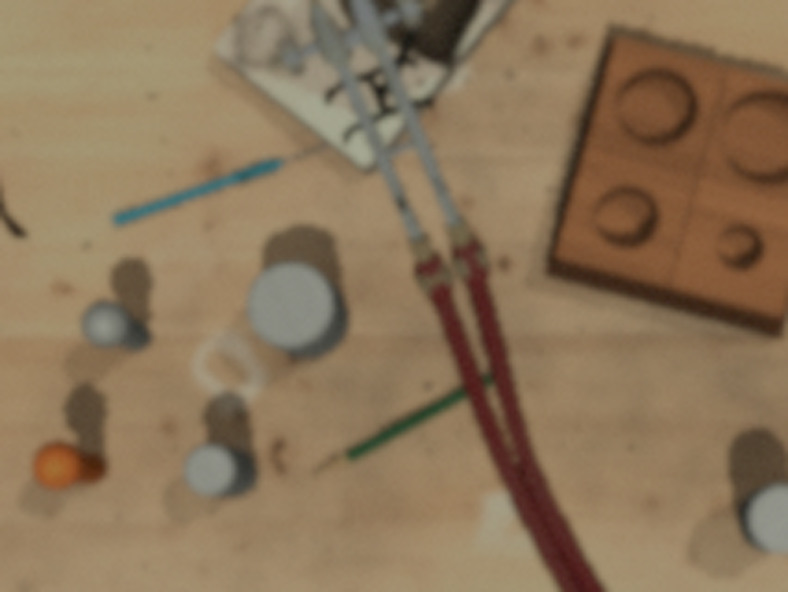

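View pics/c2.png

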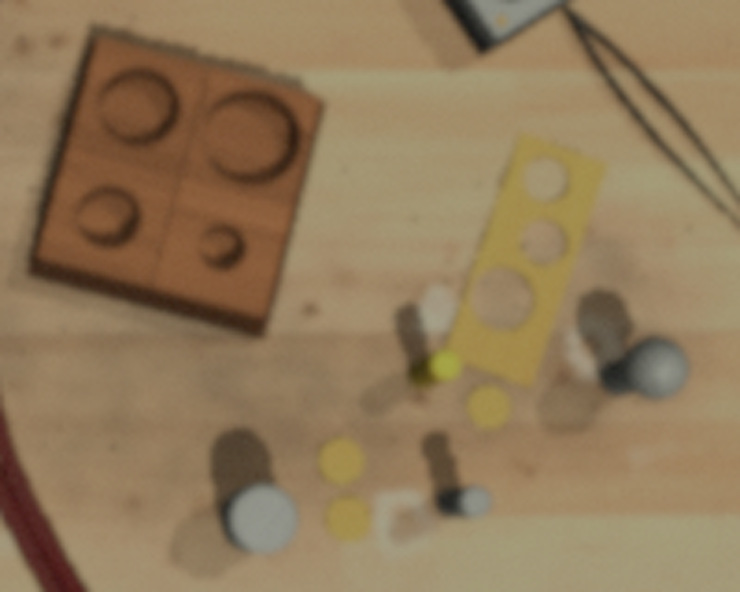

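Both crops show clear disc outlines, and the diameters identify them. Punch tops in full-image pixels are 43 (219.2,252.7), 25 (197.3,297.0), 34 (350.8,310.0) and 16 (408.6,305.7). Wells are 34 (317.0,198.6), 43 (347.8,207.0), 25 (308.9,228.4) and 16 (339.7,236.8).

```bash
cat >> h.py <<'E'
YAW=-60
def tool(yaw): # tool pointing down, tool x at yaw deg
    return R.from_euler('z',yaw,degrees=True)*R.from_euler('x',180,degrees=True)
def go(st,xyz,yaw=YAW):
    """row numbers from the current pose to a world TCP pose"""
    r=rot(st["tcp_rot"]); s=r.inv().apply(np.array(xyz)-st["eef_pos"])/.5
    w=(r.inv()*tool(yaw)).as_rotvec()/(np.pi/2)
    return np.r_[s,w].round(4).tolist()
E
python3 - <<'E'
from h import *
from cell import manip
T=manip.get_calibration("top");S=manip.get_calibration("scene")
P={}
for n,uv,z in [("p43",(219.2,252.7),.06),("p25",(197.3,297),.06),("p34",(350.8,310),.06),("p16",(408.6,305.7),.06),
 ("w34",(317,198.6),.041),("w43",(347.8,207),.041),("w25",(308.9,228.4),.041),("w16",(339.7,236.8),.041)]:
    P[n]=ray(T,uv,z); print(n,P[n].round(4),proj(S,P[n]).round(0))
for a,b in(("w34","w43"),("w34","w25"),("w16","w43"),("w16","w25")): print(a,b,np.linalg.norm(P[a]-P[b]).round(4))
for z in(0,.03,.06,.1,.15): print(z,[proj(S,ray(T,uv,z)).round(0).tolist() for uv in((256,243),(240,195),(280,297),(318,352))])
st=manip.state()
# hover where wrist camera sees p25,p43
print(go(st,[.48,.0,.30]))
E
```

```text
p43 [ 0.5385 -0.0231  0.06  ] [[244. 286.]]
p25 [0.4589 0.0141 0.06  ] [[265. 326.]]
p34 [ 0.4338 -0.2604  0.06  ] [[385. 231.]]
p16 [ 0.4407 -0.3651  0.06  ] [[413. 199.]]
w34 [ 0.644  -0.2023  0.041 ] [[272. 209.]]
w43 [ 0.6276 -0.2607  0.041 ] [[299. 196.]]
w25 [ 0.5865 -0.1865  0.041 ] [[290. 226.]]
w16 [ 0.5703 -0.2443  0.041 ] [[317. 213.]]
w34 w43 0.0606
w34 w25 0.0596
w16 w43 0.0596
w16 w25 0.06
0 [[[261.0, 280.0]], [[209.0, 266.0]], [[326.0, 293.0]], [[402.0, 296.0]]]
0.03 [[[263.0, 269.0]], [[211.0, 255.0]], [[327.0, 281.0]], [[402.0, 284.0]]]
0.06 [[[264.0, 257.0]], [[213.0, 243.0]], [[328.0, 268.0]], [[402.0, 271.0]]]
0.1 [[[267.0, 239.0]], [[216.0, 227.0]], [[329.0, 250.0]], [[402.0, 253.0]]]
0.15 [[[270.0, 216.0]], [[221.0, 204.0]], [[331.0, 226.0]], [[402.0, 229.0]]]
[0.9004, 0.9158, 0.0077, 0.001, -0.0004, 0.4407]
```

Well spacings come out at 60 mm, which agrees with the given sizes, and the torch pipes are at z≈0.1. I'll go towards the left-hand pair, using yaw 120 so the wrist camera faces away from the torch.

```bash
python3 - <<'E'
from h import *
from cell import manip
print(go(manip.state(),[.50,-.03,.30],-110))
E
```

```text
[0.9587, 0.9581, 0.0078, 0.0008, -0.0009, 0.9963]
```

>>> apply_moves(steps=[[[0.9587, 0.9581, 0.0078, 0.0008, -0.0009, 0.9963, 85], [0.9587, 0.9581, 0.0078, 0.0008, -0.0009, 0.9963, 85], [0.9587, 0.9581, 0.0078, 0.0008, -0.0009, 0.9963, 85], [0.9587, 0.9581, 0.0078, 0.0008, -0.0009, 0.9963, 85], [0.9587, 0.9581, 0.0078, 0.0008, -0.0009, 0.9963, 85], [0.9587, 0.9581, 0.0078, 0.0008, -0.0009, 0.9963, 85], [0.9587, 0.9581, 0.0078, 0.0008, -0.0009, 0.9963, 85], [0.9587, 0.9581, 0.0078, 0.0008, -0.0009, 0.9963, 85], [0.9587, 0.9581, 0.0078, 0.0008, -0.0009, 0.9963, 85], [0.9587, 0.9581, 0.0078, 0.0008, -0.0009, 0.9963, 85], [0.9587, 0.9581, 0.0078, 0.0008, -0.0009, 0.9963, 85], [0.9587, 0.9581, 0.0078, 0.0008, -0.0009, 0.9963, 85]]], newtons=40)

```text
t: 1.65
eef_pos: [0.5008, -0.0326, 0.2992]
tcp_rot: [-0.0, -0.571, 0.821, 0.001]
contact_force: [0.1, -0.6, 0.1]
grip_width: 0.995
grasp_force: 0.0
```

>>> apply_moves(steps=[[[0, 0, 0, 0, 0, 0.99, 65], [0, 0, 0, 0, 0, 0.99, 65], [0, 0, 0, 0, 0, 0.99, 65], [0, 0, 0, 0, 0, 0.99, 65], [0, 0, 0, 0, 0, 0.99, 65], [0, 0, 0, 0, 0, 0.99, 65], [0, 0, 0, 0, 0, 0.99, 65], [0, 0, 0, 0, 0, 0.99, 65], [0, 0, 0, 0, 0, 0.99, 65], [0, 0, 0, 0, 0, 0.99, 65]]])

```text
t: 2.9
eef_pos: [0.4998, -0.029, 0.2999]
tcp_rot: [-0.0, 0.165, 0.986, 0.001]
contact_force: [0.5, 0.2, 0.0]
grip_width: 0.764
grasp_force: 0.0
```

```bash
python3 - <<'E'
from h import *
from cell import manip
s=manip.state(); print(s["t"],s["eef_pos"],s["qpos"],rot(s["tcp_rot"]).apply([1,0,0]),s["grip_width"])
print(go(s,[.50,-.03,.25],120))
E
```

```text
2.9 [ 0.49979294 -0.02897585  0.29991624] [ 2.66171445e-01  1.75718873e-01 -2.95581318e-01 -1.88979704e-03
 -1.09887625e+00 -2.16763335e+00] [-9.45547388e-01  3.25484175e-01  4.34207793e-04] 0.763756284443873
[-0.0011, -0.002, 0.0998, 0.001, -0.0007, 0.4556]
```

>>> apply_moves(steps=[[[0, 0, 0, 0, 0, 0.4556, 65], [0, 0, 0, 0, 0, 0.4556, 65], [0, 0, 0, 0, 0, 0.4556, 65], [0, 0, 0, 0, 0, 0.4556, 65], [0, 0, 0, 0, 0, 0.4556, 65], [0, 0, 0, 0, 0, 0.4556, 65]]])

```text
t: 3.65
eef_pos: [0.5001, -0.0294, 0.3]
tcp_rot: [-0.0, 0.499, 0.866, 0.001]
contact_force: [-0.1, 1.0, -0.8]
grip_width: 0.763
grasp_force: 0.0
```

```bash
python3 - <<'E'
from h import *
from cell import manip
W=manip.get_calibration("wrist"); I=manip.capture("wrist")[:,:,::-1].copy(); print(W)
cv2.imwrite("pics/w1raw.png",I)
for n,p in dict(p43=[.5385,-.0231,.06],p25=[.4589,.0141,.06]).items():
    q=proj(W,p)[0]; print(n,q); cv2.drawMarker(I,tuple(int(v) for v in q),(0,0,255),0,12)
cv2.imwrite("pics/w1.png",I)
E
```

```text
{'fx': 353.9629153618331, 'fy': 353.9629153618331, 'cx': 321.21294587147224, 'cy': 243.8374683887514, 'position': array([0.46126383, 0.03713777, 0.36936961]), 'orientation': array([ 0.95460559, -0.14609062, -0.04032962,  0.25643562])}
p43 [360.71431255 237.20755569]
p25 [304.45703608 155.8108595 ]
```

View pics/w1.png

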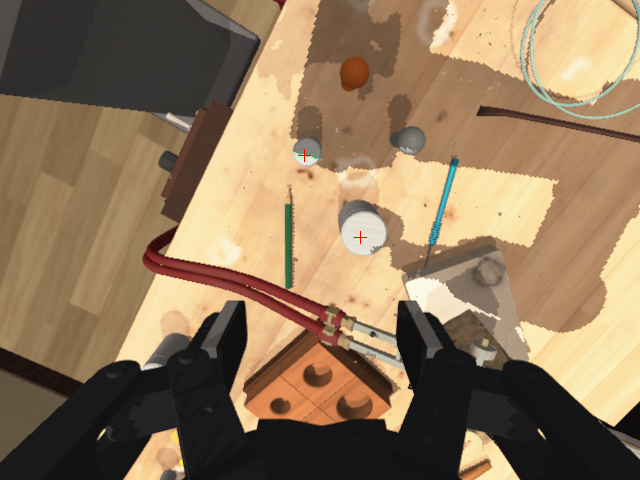

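The wrist view shows punch_43's top at about (363,232) and punch_25's at (308,151), both clear of the torch pipes at (330,320). Both sit a few pixels off the top-camera estimate, so I'll measure them with ellipse fits.

```bash
cat >> h.py <<'E'
def disc(I,c,uv,z,d,thr,inv=False):
    """centre of the disc of diameter d at height z near uv: largest blob by grey threshold"""
    g=cv2.cvtColor(I,cv2.COLOR_BGR2GRAY); s=cv2.cvtColor(I,cv2.COLOR_BGR2HSV)[:,:,1]
    m=((s<thr[1])&(g>thr[0])).astype(np.uint8)
    x,y=map(int,uv); r=45; k=np.zeros_like(m); k[y-r:y+r,x-r:x+r]=m[y-r:y+r,x-r:x+r]
    k=cv2.morphologyEx(k,cv2.MORPH_OPEN,np.ones((3,3)))
    cs,_=cv2.findContours(k,cv2.RETR_EXTERNAL,cv2.CHAIN_APPROX_NONE)
    if not cs: return None
    b=min(cs,key=lambda q:abs(cv2.pointPolygonTest(q,(float(x),float(y)),True)) if cv2.pointPolygonTest(q,(float(x),float(y)),False)<0 else -1)
    P=np.array([ray(c,p,z)[:2] for p in b[:,0].astype(float)],np.float32)
    (cx,cy),rad=cv2.minEnclosingCircle(P); e=cv2.fitEllipse(b)
    return ray(c,e[0],z).round(4),np.round(e[0],1),np.round(2000*rad,1),(2*1000*np.sqrt(cv2.contourArea(P)/np.pi)).round(1)
E
python3 - <<'E'
from h import *
from cell import manip
W=manip.get_calibration("wrist"); I=cv2.imread("pics/w1raw.png"); T=manip.get_calibration("top");J=cv2.imread("pics/top0.png")
for y,x in((232,363),(151,308),(151,315),(215,350),(163,305),(160,330)): print(x,y,I[y,x],cv2.cvtColor(I,cv2.COLOR_BGR2HSV)[y,x])
for g in(90,110,125): print(g,disc(I,W,(363,232),.06,.043,(g,40)),disc(I,W,(308,151),.06,.025,(g,40)))
for g in(100,115,125): print(g,*[disc(J,T,u,.06,0,(g,40)) for u in((219,252),(197,297),(351,310),(409,306))],sep="\n")
E
```

```text
363 232 [209 221 227] [ 20  20 227]
308 151 [124 131 136] [ 18  23 136]
315 151 [124 132 137] [ 18  24 137]
350 215 [ 98 105 109] [ 19  26 109]
305 163 [221 230 235] [ 19  15 235]
330 160 [ 77 105 140] [ 13 115 140]
90 (array([ 0.535 , -0.0166,  0.06  ]), array([361.2, 229.3]), np.float64(52.3), np.float64(44.4)) (array([0.4589, 0.0183, 0.06  ]), array([306.8, 151.4]), np.float64(24.1), np.float64(22.8))
110 (array([ 0.5358, -0.0175,  0.06  ]), array([361.5, 230.5]), np.float64(52.2), np.float64(42.9)) (array([0.4589, 0.0176, 0.06  ]), array([306.5, 152. ]), np.float64(23.6), np.float64(22.0))
125 (array([ 0.5382, -0.0183,  0.06  ]), array([363.3, 232.6]), np.float64(42.6), np.float64(40.8)) (array([0.4591, 0.0173, 0.06  ]), array([306.5, 152.5]), np.float64(22.8), np.float64(21.2))
100
(array([ 0.5398, -0.0212,  0.06  ]), array([218.2, 252. ]), np.float64(42.2), np.float64(40.1))
(array([0.4592, 0.0158, 0.06  ]), array([196.3, 296.8]), np.float64(24.0), np.float64(21.7))
(array([ 0.4342, -0.2602,  0.06  ]), array([350.7, 309.8]), np.float64(32.8), np.float64(30.4))
(array([ 0.4417, -0.3637,  0.06  ]), array([407.8, 305.2]), np.float64(13.6), np.float64(11.7))
115
(array([ 0.5398, -0.0205,  0.06  ]), array([217.8, 252. ]), np.float64(40.1), np.float64(38.2))
(array([0.4593, 0.0163, 0.06  ]), array([196.1, 296.8]), np.float64(23.0), np.float64(21.0))
(array([ 0.4339, -0.2606,  0.06  ]), array([350.9, 309.9]), np.float64(31.5), np.float64(29.5))
(array([ 0.4416, -0.3646,  0.06  ]), array([408.3, 305.2]), np.float64(11.4), np.float64(10.6))
125
(array([ 0.5398, -0.0202,  0.06  ]), array([217.6, 252. ]), np.float64(39.7), np.float64(37.3))
(array([0.4596, 0.0171, 0.06  ]), array([195.6, 296.6]), np.float64(21.4), np.float64(19.8))
(array([ 0.4338, -0.2611,  0.06  ]), array([351.2, 310. ]), np.float64(31.5), np.float64(28.8))
(array([ 0.4417, -0.3648,  0.06  ]), array([408.4, 305.1]), np.float64(12.1), np.float64(10.5))
```

```bash
python3 - <<'E'
from h import *
from cell import manip
s=manip.state()
print(go(s,[.459,.0165,.18],120),go(s,[.459,.0165,.102],120))
E
```

```text
[0.1205, -0.0254, 0.2401, 0.0008, -0.0008, 0.0004] [0.1203, -0.0256, 0.3961, 0.0008, -0.0008, 0.0004]
```

>>> apply_moves(steps=[[[0.1205, -0.0254, 0.2401, 0.0008, -0.0008, 0, 60], [0.1205, -0.0254, 0.2401, 0.0008, -0.0008, 0, 60], [0.1205, -0.0254, 0.2401, 0.0008, -0.0008, 0, 60], [0.1205, -0.0254, 0.2401, 0.0008, -0.0008, 0, 60], [0.1203, -0.0256, 0.32, 0.0008, -0.0008, 0, 60], [0.1203, -0.0256, 0.3961, 0.0008, -0.0008, 0, 60], [0.1203, -0.0256, 0.3961, 0.0008, -0.0008, 0, 60], [0.1203, -0.0256, 0.3961, 0.0008, -0.0008, 0, 60]]])

```text
t: 4.7
eef_pos: [0.4612, 0.0167, 0.104]
tcp_rot: [0.002, 0.501, 0.866, 0.002]
contact_force: [-0.2, -1.3, 0.3]
grip_width: 0.706
grasp_force: 0.0
```

>>> apply_moves(steps=[[[0, 0, 0, 0, 0, 0, 15], [0, 0, 0, 0, 0, 0, 15], [0, 0, 0, 0, 0, 0, 15], [0, 0, 0, 0, 0, 0, 15], [0, 0, 0, 0, 0, 0, 15], [0, 0, 0, 0, 0, 0, 15]]], newtons=40)

```text
t: 5.45
eef_pos: [0.4599, 0.0166, 0.1034]
tcp_rot: [0.001, 0.5, 0.866, 0.001]
contact_force: [-0.6, -0.5, 6.9]
grip_width: 0.282
grasp_force: 39.0
```

```bash
python3 - <<'E'
from h import *
from cell import manip
s=manip.state(); print(s["eef_pos"],s["grip_width"]*85.4)
W=manip.get_calibration("wrist"); I=manip.capture("wrist")[:,:,::-1].copy()
cv2.imwrite("pics/w2.png",I)
p=s["eef_pos"].copy(); p[2]=.06; print(proj(W,p))
E
```

```text
[0.45985642 0.01659172 0.1033799 ] 24.0957811233776
[[320.90899751 351.28289678]]
```

View pics/w2.png

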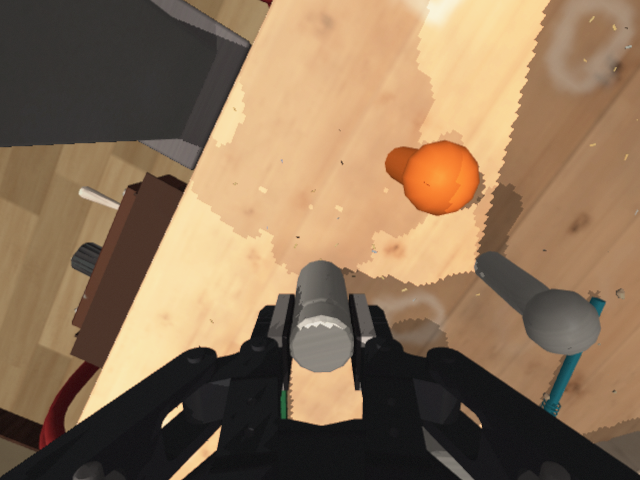

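The wrist view shows punch_25 gripped, with its top centre at about (322,344) against the tool line at (321,351). It is centred sideways and about 2 mm along tool x. Next I'll lift and go look at the stand from the wrist.

```bash
python3 - <<'E'
from h import *
from cell import manip
s=manip.state()
print(go(s,[.459,.0165,.30],120),go(s,[.647,-.292,.30],120))
E
```

```text
[0.0004, -0.0008, -0.3933, 0.0014, 0.0005, -0.0006] [-0.7219, 0.017, -0.3926, 0.0014, 0.0005, -0.0006]
```

>>> apply_moves(steps=[[[0, 0, -0.1, 0, 0, 0, 15], [0, 0, -0.2, 0, 0, 0, 15], [0, 0, -0.3, 0, 0, 0, 15], [0, 0, -0.3933, 0, 0, 0, 15], [-0.1, 0.0, -0.393, 0, 0, 0, 15], [-0.2, 0.0, -0.393, 0, 0, 0, 15], [-0.3, 0.005, -0.393, 0, 0, 0, 15], [-0.4, 0.01, -0.393, 0, 0, 0, 15], [-0.5, 0.01, -0.393, 0, 0, 0, 15], [-0.6, 0.015, -0.393, 0, 0, 0, 15], [-0.7, 0.017, -0.393, 0, 0, 0, 15], [-0.722, 0.017, -0.393, 0.0014, 0.0005, -0.0006, 15]]])

```text
t: 7.0
eef_pos: [0.6467, -0.2946, 0.2962]
tcp_rot: [-0.002, 0.502, 0.865, -0.001]
contact_force: [-0.7, 0.6, -2.1]
grip_width: 0.282
grasp_force: 40.2
```

>>> apply_moves(steps=[[[0, 0, 0, 0, 0, 0, 15], [0, 0, 0, 0, 0, 0, 15]]])

```text
t: 7.25
eef_pos: [0.646, -0.2911, 0.2987]
tcp_rot: [-0.001, 0.5, 0.866, -0.001]
contact_force: [0.4, 0.5, -1.6]
grip_width: 0.277
grasp_force: 40.2
```

```bash
python3 - <<'E'
from h import *
from cell import manip
s=manip.state(); print(s["eef_pos"],s["grip_width"]*85.4,s["qpos"])
W=manip.get_calibration("wrist"); I=manip.capture("wrist")[:,:,::-1].copy()
cv2.imwrite("pics/w3raw.png",I)
for n,p in dict(w34=[.644,-.2023,.041],w43=[.6276,-.2607,.041],w25=[.5865,-.1865,.041],w16=[.5703,-.2443,.041]).items():
    q=proj(W,p)[0]; print(n,q); cv2.drawMarker(I,tuple(int(v) for v in q),(0,255,0),0,8)
p=s["eef_pos"].copy(); p[2]-=.0434; print(proj(W,p))
print(W)
cv2.imwrite("pics/w3.png",I)
E
```

```text
[ 0.64597975 -0.29106128  0.29865789] 23.63161213521659 [-1.95688363e-01  5.33855363e-01  2.37429208e-01  4.67124315e-04
 -1.27718363e+00 -2.42219834e+00]
w34 [370.18574369 131.84325303]
w43 [320.89391463 180.29271862]
w25 [322.71015632  79.14631945]
w16 [273.87656323 131.21441454]
[[321.48351653 351.45598258]]
{'fx': 353.9629153618331, 'fy': 353.9629153618331, 'cx': 321.21294587147224, 'cy': 243.8374683887514, 'position': array([ 0.60747697, -0.22432578,  0.36807301]), 'orientation': array([ 0.95467959, -0.14644971, -0.03851773,  0.25623377])}
```

View pics/w3.png

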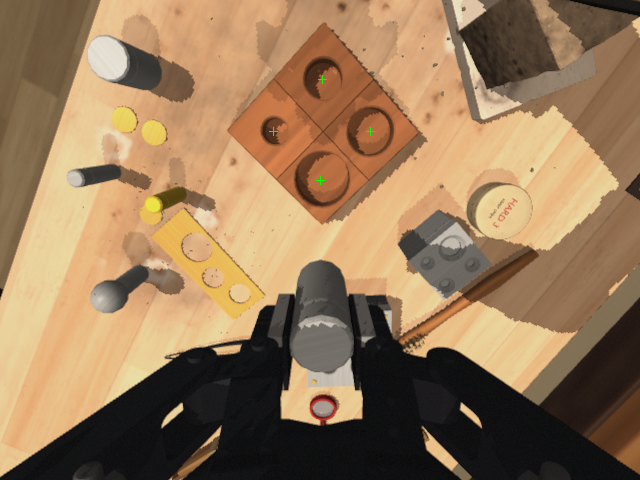

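The stand view shows the markers within about 1 px of the well centres: w34 (370,131), w43 (322,180), w25 (323,79), w16 (274,130). The wrist and top cameras therefore agree on the wells. Punch_25's top is at (322,345), about 2 mm towards tool +x.

```bash
python3 - <<'E'
from h import *
from cell import manip
s=manip.state()
print(go(s,[.5873,-.188,.18],120),go(s,[.5873,-.188,.1235],120))
E
```

```text
[0.2369, 0.0018, 0.2384, -0.0013, -0.0006, 0.0003] [0.2368, 0.002, 0.3514, -0.0013, -0.0006, 0.0003]
```

>>> apply_moves(steps=[[[0.1, 0, 0.05, 0, 0, 0, 15], [0.2, 0, 0.12, -0.0013, 0, 0, 15], [0.2369, 0.0018, 0.2, -0.0013, -0.0006, 0, 15], [0.2369, 0.0018, 0.2384, -0.0013, -0.0006, 0, 15], [0.2369, 0.0018, 0.2384, -0.0013, -0.0006, 0, 15], [0.2369, 0.0018, 0.2384, -0.0013, -0.0006, 0, 15], [0.2369, 0.0018, 0.2384, -0.0013, -0.0006, 0, 15]]])

```text
t: 8.18
eef_pos: [0.5886, -0.1894, 0.181]
tcp_rot: [0.001, 0.5, 0.866, 0.0]
contact_force: [0.8, 0.4, -2.1]
grip_width: 0.274
grasp_force: 40.2
```

```bash
python3 - <<'E'
from h import *
from cell import manip
s=manip.state(); print(s["eef_pos"])
print(go(s,[.5873,-.188,.1235],120))
E
```

```text
[ 0.58856418 -0.18941677  0.18099998]
[0.004, -0.001, 0.115, 0.0014, 0.0013, -0.0005]
```

>>> apply_moves(steps=[[[0.002, 0, 0.04, 0, 0, 0, 15], [0.003, -0.001, 0.07, 0, 0, 0, 15], [0.003, -0.001, 0.09, 0, 0, 0, 15], [0.003, -0.001, 0.105, 0, 0, 0, 15], [0.003, -0.001, 0.115, 0, 0, 0, 15], [0.003, -0.001, 0.115, 0, 0, 0, 15]]])

```text
t: 8.93
eef_pos: [0.5871, -0.1884, 0.1226]
tcp_rot: [0.001, 0.5, 0.866, -0.0]
contact_force: [-0.5, -0.7, -0.7]
grip_width: 0.281
grasp_force: 40.5
```

>>> apply_moves(steps=[[[0, 0, 0, 0, 0, 0, 48], [0, 0, 0, 0, 0, 0, 48], [0, 0, 0, 0, 0, 0, 48], [0, 0, -0.04, 0, 0, 0, 48], [0, 0, -0.12, 0, 0, 0, 48], [0, 0, -0.24, 0, 0, 0, 55], [0, 0, -0.36, 0, 0, 0, 65], [0, 0, -0.36, 0, 0, 0, 65]]])

```text
t: 9.93
eef_pos: [0.5887, -0.1887, 0.3088]
tcp_rot: [0.006, 0.5, 0.866, 0.002]
contact_force: [-0.5, 0.2, -0.5]
grip_width: 0.765
grasp_force: 0.0
```

```bash
python3 - <<'E'
from h import *
from cell import manip
s=manip.state(); print(s["eef_pos"])
print(go(s,[.5385,-.0205,.30],120),go(s,[.5385,-.0205,.15],120))
cv2.imwrite("pics/t4.png",cv2.resize(manip.capture("scene")[150:300,200:400,::-1],None,fx=3,fy=3))
E
```

```text
[ 0.58870766 -0.18865792  0.30875098]
[0.3416, 0.081, 0.0153, 0.0064, 0.0057, -0.0001] [0.3443, 0.0779, 0.3153, 0.0064, 0.0057, -0.0001]
```

View pics/t4.png

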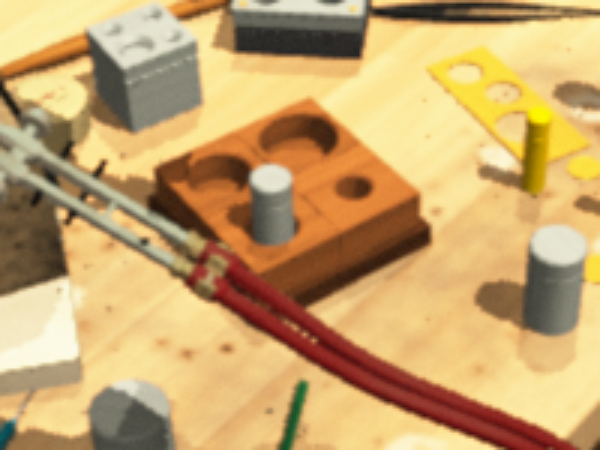

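The scene crop shows punch_25 upright and seated in its well at (272,205), and the torch undisturbed. Punch_43 is next.

>>> apply_moves(steps=[[[0.1, 0.02, 0.01, 0, 0, 0, 68], [0.2, 0.05, 0.01, 0, 0, 0, 68], [0.3, 0.075, 0.01, 0, 0, 0, 68], [0.346, 0.079, 0.05, 0, 0, 0, 68], [0.346, 0.079, 0.16, 0, 0, 0, 68], [0.346, 0.079, 0.25, 0, 0, 0, 68], [0.346, 0.079, 0.25, 0, 0, 0, 68], [0.346, 0.079, 0.25, 0, 0, 0, 68]]])

```text
t: 10.98
eef_pos: [0.5354, -0.0186, 0.1778]
tcp_rot: [0.001, 0.5, 0.866, 0.0]
contact_force: [0.4, 0.7, -0.3]
grip_width: 0.794
grasp_force: 0.0
```

```bash
python3 - <<'E'
from h import *
from cell import manip
W=manip.get_calibration("wrist");s=manip.state(); print(s["eef_pos"],proj(W,[.538,-.0185,.06]))
print(go(s,[.538,-.0185,.103],120)); cv2.imwrite("pics/w5.png",manip.capture("wrist")[:,:,::-1])
E
```

```text
[ 0.53535262 -0.01860143  0.17779122] [[325.06862804 276.00752855]]
[-0.0023, 0.0046, 0.1496, 0.0005, 0.0008, -0.0002]
```

View pics/w5.png

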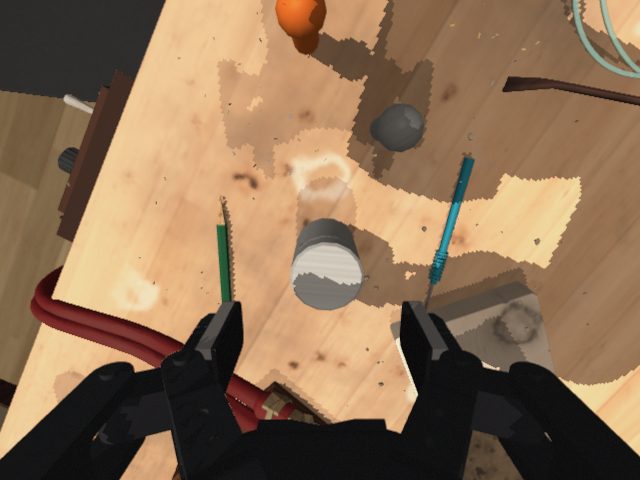

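Punch_43's top is centred at (327,275), where predicted. The torch crimp at (285,400) lies beside the descent path, so I'll go down slowly.

>>> apply_moves(steps=[[[-0.002, 0.005, 0.03, 0, 0, 0, 68], [-0.002, 0.005, 0.06, 0, 0, 0, 68], [-0.002, 0.005, 0.09, 0, 0, 0, 68], [-0.002, 0.005, 0.115, 0, 0, 0, 68], [-0.002, 0.005, 0.115, 0, 0, 0, 68]]])

```text
t: 11.65
eef_pos: [0.5365, -0.0184, 0.1179]
tcp_rot: [-0.001, 0.5, 0.866, -0.001]
contact_force: [0.1, -0.3, -0.8]
grip_width: 0.797
grasp_force: 0.0
```

>>> apply_moves(steps=[[[0, 0, 0.01, 0, 0, 0, 68], [0, 0, 0.02, 0, 0, 0, 68], [0, 0, 0.031, 0, 0, 0, 68], [0, 0, 0.031, 0, 0, 0, 68]]])

```text
t: 12.15
eef_pos: [0.5369, -0.0183, 0.1035]
tcp_rot: [-0.0, 0.5, 0.866, -0.0]
contact_force: [0.4, 0.7, 0.3]
grip_width: 0.792
grasp_force: 0.0
```

>>> apply_moves(steps=[[[0, 0, 0, 0, 0, 0, 33], [0, 0, 0, 0, 0, 0, 33], [0, 0, 0, 0, 0, 0, 33], [0, 0, 0, 0, 0, 0, 33], [0, 0, 0, 0, 0, 0, 33]]], newtons=60)

```text
t: 12.78
eef_pos: [0.5379, -0.018, 0.1045]
tcp_rot: [0.001, 0.5, 0.866, 0.001]
contact_force: [0.6, 1.6, 5.0]
grip_width: 0.484
grasp_force: 60.8
```

```bash
python3 - <<'E'
from h import *
from cell import manip
W=manip.get_calibration("wrist");s=manip.state(); e=s["eef_pos"];print(e,proj(W,[e[0],e[1],.06]))
I=manip.capture("wrist")[:,:,::-1].copy()
print(disc(I,W,(321,345),.06,0,(60,45)),disc(I,W,(321,345),.06,0,(90,45)))
print(go(s,[e[0],e[1],.30],120),go(s,[.6276,-.2607,.30],120))
cv2.imwrite("pics/w6.png",I[240:,160:480])
E
```

```text
[ 0.53793733 -0.01799455  0.10453451] [[320.99408706 349.43575631]]
(array([ 0.5364, -0.0155,  0.06  ]), array([320.8, 342.7]), np.float64(47.2), np.float64(39.5)) (array([ 0.5367, -0.0167,  0.06  ]), array([319.9, 345.4]), np.float64(46.0), np.float64(38.4))
[-0.0004, 0.0007, -0.3909, 0.0011, 0.0006, -0.0002] [-0.5105, -0.0865, -0.3906, 0.0011, 0.0006, -0.0002]
```

View pics/w6.png

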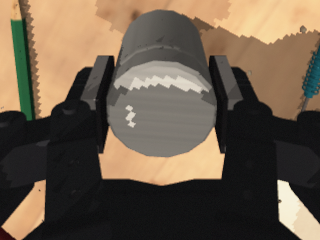

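Punch_43 is held centred; its top is at about (322,349) in the full frame, as expected. Lift and go to its well.

>>> apply_moves(steps=[[[0, 0, -0.1, 0, 0, 0, 33], [0, 0, -0.2, 0, 0, 0, 33], [0, 0, -0.3, 0, 0, 0, 33], [0, 0, -0.39, 0, 0, 0, 33], [-0.1, -0.01, -0.39, 0, 0, 0, 33], [-0.2, -0.03, -0.39, 0, 0, 0, 33], [-0.3, -0.05, -0.39, 0, 0, 0, 33], [-0.4, -0.07, -0.39, 0, 0, 0, 33], [-0.48, -0.08, -0.37, 0, 0, 0, 33], [-0.5105, -0.0865, -0.28, 0, 0, 0, 33], [-0.5105, -0.0865, -0.19, 0, 0, 0, 33], [-0.5105, -0.0865, -0.16, 0, 0, 0, 33]]])

```text
t: 14.32
eef_pos: [0.6227, -0.2602, 0.1759]
tcp_rot: [-0.008, 0.501, 0.865, -0.002]
contact_force: [-1.5, 0.4, -8.2]
grip_width: 0.481
grasp_force: 64.4
```

>>> apply_moves(steps=[[[0, 0, 0, 0, 0, 0, 33], [0, 0, 0, 0, 0, 0, 33], [0, 0, 0, 0, 0, 0, 33]]])

```text
t: 14.7
eef_pos: [0.6281, -0.2609, 0.1864]
tcp_rot: [0.002, 0.5, 0.866, 0.001]
contact_force: [-0.5, 0.6, -7.2]
grip_width: 0.487
grasp_force: 64.4
```

```bash
python3 - <<'E'
from h import *
from cell import manip
s=manip.state(); print(s["eef_pos"],go(s,[.6278,-.261,.1243],120))
E
```

```text
[ 0.6280693  -0.26085346  0.1863862 ] [0.0004, -0.001, 0.1242, 0.0018, 0.0019, -0.0001]
```

>>> apply_moves(steps=[[[0, 0, 0.03, 0, 0, 0, 33], [0, 0, 0.06, 0, 0, 0, 33], [0, -0.001, 0.085, 0, 0, 0, 33], [0, -0.001, 0.105, 0, 0, 0, 33], [0, -0.001, 0.124, 0, 0, 0, 33], [0, -0.001, 0.124, 0, 0, 0, 33]]])

```text
t: 15.45
eef_pos: [0.627, -0.2614, 0.1236]
tcp_rot: [0.0, 0.5, 0.866, -0.001]
contact_force: [-3.7, 0.4, 0.7]
grip_width: 0.481
grasp_force: 65.2
```

>>> apply_moves(steps=[[[0, 0, 0, 0, 0, 0, 62], [0, 0, 0, 0, 0, 0, 62], [0, 0, 0, 0, 0, 0, 62], [0, 0, -0.04, 0, 0, 0, 62], [0, 0, -0.12, 0, 0, 0, 62], [0, 0, -0.24, 0, 0, 0, 62], [0, 0, -0.34, 0, 0, 0, 62], [0, 0, -0.34, 0, 0, 0, 62]]])

```text
t: 16.45
eef_pos: [0.6286, -0.2619, 0.2986]
tcp_rot: [0.006, 0.5, 0.866, 0.001]
contact_force: [0.5, 0.2, -0.5]
grip_width: 0.73
grasp_force: 0.0
```

```bash
python3 - <<'E'
from h import *
from cell import manip
s=manip.state(); print(s["eef_pos"],go(s,[.434,-.2605,.29],120))
E
```

```text
[ 0.62855271 -0.26191811  0.29855963] [0.1971, -0.3357, 0.0124, 0.0054, 0.006, -0.0002]
```

>>> apply_moves(steps=[[[0.06, -0.1, 0.01, 0, 0, 0, 60], [0.12, -0.2, 0.01, 0, 0, 0, 60], [0.18, -0.3, 0.01, 0, 0, 0, 60], [0.197, -0.3357, 0.06, 0, 0, 0, 60], [0.197, -0.3357, 0.15, 0, 0, 0, 60], [0.197, -0.3357, 0.236, 0, 0, 0, 60], [0.197, -0.3357, 0.236, 0, 0, 0, 60], [0.197, -0.3357, 0.236, 0, 0, 0, 60], [0.197, -0.3357, 0.236, 0, 0, 0, 60]]])

```text
t: 17.58
eef_pos: [0.4332, -0.26, 0.1757]
tcp_rot: [0.002, 0.5, 0.866, 0.0]
contact_force: [-0.3, -0.8, -1.1]
grip_width: 0.7
grasp_force: 0.0
```

```bash
python3 - <<'E'
from h import *
from cell import manip
W=manip.get_calibration("wrist");s=manip.state(); u=proj(W,[.434,-.2605,.06])[0];print(s["eef_pos"],u)
I=manip.capture("wrist")[:,:,::-1].copy(); cv2.imwrite("pics/w7.png",I)
for g in (60,90,130):print(disc(I,W,u,.06,0,(g,45)))
print(go(s,[.434,-.2605,.1035],120))
E
```

```text
[ 0.4332331  -0.25996184  0.1757355 ] [321.30597488 276.41915476]
(array([ 0.4298, -0.2546,  0.06  ]), array([320. , 264.5]), np.float64(43.6), np.float64(36.9))
(array([ 0.43 , -0.257,  0.06 ]), array([318.3, 268.1]), np.float64(43.1), np.float64(34.5))
(array([ 0.4319, -0.2586,  0.06  ]), array([319.8, 272. ]), np.float64(33.1), np.float64(31.7))
[-0.0013, 0.0004, 0.1445, 0.0015, 0.0019, -0.0002]
```

View pics/w7.png

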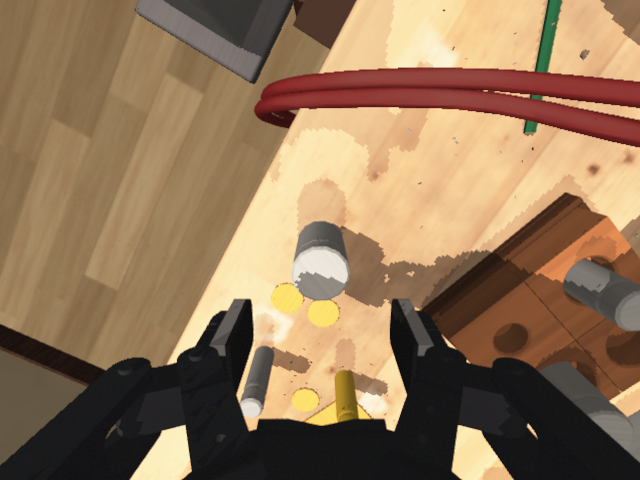

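Punch_34's top is at (321,273), within 1 mm of the prediction, and the yellow pin and punch_16 stay clear of the fingers. I'll descend and grip.

>>> apply_moves(steps=[[[0.001, 0, 0.04, 0, 0, 0, 60], [0.001, 0, 0.08, 0, 0, 0, 60], [0.001, 0, 0.12, 0, 0, 0, 60], [0.001, 0, 0.1435, 0, 0, 0, 60], [0.001, 0, 0.1435, 0, 0, 0, 60], [0.001, 0, 0.1435, 0, 0, 0, 60]]])

```text
t: 18.38
eef_pos: [0.4325, -0.2595, 0.1031]
tcp_rot: [0.001, 0.5, 0.866, 0.0]
contact_force: [0.2, 1.1, -0.1]
grip_width: 0.707
grasp_force: 0.0
```

>>> apply_moves(steps=[[[0, 0, 0, 0, 0, 0, 24], [0, 0, 0, 0, 0, 0, 24], [0, 0, 0, 0, 0, 0, 24], [0, 0, 0, 0, 0, 0, 24], [0, 0, 0, 0, 0, 0, 24], [0, 0, 0, 0, 0, 0, 24]]], newtons=50)

```text
t: 19.12
eef_pos: [0.4324, -0.2594, 0.1031]
tcp_rot: [0.001, 0.5, 0.866, -0.0]
contact_force: [-0.3, 1.6, 6.0]
grip_width: 0.383
grasp_force: 49.5
```

```bash
python3 - <<'E'
from h import *
from cell import manip
W=manip.get_calibration("wrist");s=manip.state(); e=s["eef_pos"];print(e,proj(W,[e[0],e[1],.06]))
I=manip.capture("wrist")[:,:,::-1].copy()
print(go(s,[.644,-.2023,.30],120))
cv2.imwrite("pics/w8.png",I[240:,160:480])
E
```

```text
[ 0.43243888 -0.25938947  0.10305952] [[321.07131583 351.70801841]]
[-0.1131, 0.4239, -0.3933, 0.0006, 0.001, -0.0002]
```

View pics/w8.png

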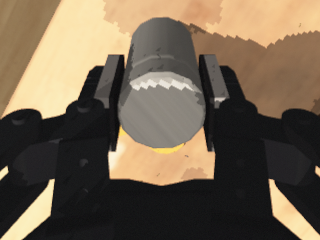

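Punch_34 is gripped, top centre at about (322,347) in the full frame against the tool line at (321,352), so about +1.5 mm along tool x. Lift and carry it to its well.

>>> apply_moves(steps=[[[0, 0, -0.1, 0, 0, 0, 24], [0, 0, -0.2, 0, 0, 0, 24], [0, 0, -0.3, 0, 0, 0, 24], [0, 0, -0.39, 0, 0, 0, 24], [-0.03, 0.1, -0.39, 0, 0, 0, 24], [-0.06, 0.2, -0.39, 0, 0, 0, 24], [-0.09, 0.3, -0.39, 0, 0, 0, 24], [-0.11, 0.4, -0.39, 0, 0, 0, 24], [-0.115, 0.424, -0.36, 0, 0, 0, 24], [-0.115, 0.424, -0.27, 0, 0, 0, 24], [-0.115, 0.424, -0.18, 0, 0, 0, 24], [-0.115, 0.424, -0.16, 0, 0, 0, 24]]])

```text
t: 20.68
eef_pos: [0.6407, -0.2029, 0.1766]
tcp_rot: [-0.006, 0.501, 0.865, -0.002]
contact_force: [-0.0, 0.1, -3.4]
grip_width: 0.381
grasp_force: 51.2
```

>>> apply_moves(steps=[[[0, 0, 0, 0, 0, 0, 24], [0, 0, 0, 0, 0, 0, 24], [0, 0, 0, 0, 0, 0, 24]]])

```text
t: 21.05
eef_pos: [0.645, -0.2034, 0.1844]
tcp_rot: [0.002, 0.5, 0.866, 0.001]
contact_force: [0.2, 0.6, -3.8]
grip_width: 0.387
grasp_force: 51.2
```

```bash
python3 - <<'E'
from h import *
from cell import manip
s=manip.state(); print(s["eef_pos"],go(s,[.6446,-.2033,.1228],120))
E
```

```text
[ 0.64497011 -0.2033798   0.18436625] [0.0008, -0.0009, 0.1231, 0.0018, 0.0016, -0.0005]
```

>>> apply_moves(steps=[[[0, 0, 0.03, 0, 0, 0, 24], [0, 0, 0.06, 0, 0, 0, 24], [0, 0, 0.085, 0, 0, 0, 24], [0, 0, 0.105, 0, 0, 0, 24], [0, 0, 0.123, 0, 0, 0, 24], [0, 0, 0.123, 0, 0, 0, 24]]])

```text
t: 21.8
eef_pos: [0.6445, -0.2034, 0.1222]
tcp_rot: [0.0, 0.5, 0.866, -0.0]
contact_force: [-3.0, 0.8, 3.1]
grip_width: 0.383
grasp_force: 51.8
```

>>> apply_moves(steps=[[[0, 0, 0, 0, 0, 0, 54], [0, 0, 0, 0, 0, 0, 54], [0, 0, 0, 0, 0, 0, 54], [0, 0, -0.04, 0, 0, 0, 54], [0, 0, -0.12, 0, 0, 0, 54], [0, 0, -0.24, 0, 0, 0, 54], [0, 0, -0.34, 0, 0, 0, 54], [0, 0, -0.34, 0, 0, 0, 54]]])

```text
t: 22.8
eef_pos: [0.646, -0.2037, 0.297]
tcp_rot: [0.006, 0.5, 0.866, 0.002]
contact_force: [-0.1, 0.4, 0.2]
grip_width: 0.632
grasp_force: 0.0
```

```bash
python3 - <<'E'
from h import *
from cell import manip
s=manip.state(); print(s["eef_pos"],go(s,[.441,-.3645,.29],120))
E
```

```text
[ 0.64604948 -0.20368781  0.29700265] [-0.0735, -0.5161, 0.0101, 0.0056, 0.0052, -0.0002]
```

>>> apply_moves(steps=[[[-0.015, -0.1, 0.01, 0, 0, 0, 42], [-0.03, -0.2, 0.01, 0, 0, 0, 42], [-0.045, -0.3, 0.01, 0, 0, 0, 42], [-0.06, -0.4, 0.01, 0, 0, 0, 42], [-0.07, -0.5, 0.02, 0, 0, 0, 42], [-0.0735, -0.516, 0.1, 0, 0, 0, 42], [-0.0735, -0.516, 0.18, 0, 0, 0, 42], [-0.0735, -0.516, 0.236, 0, 0, 0, 42], [-0.0735, -0.516, 0.236, 0, 0, 0, 42], [-0.0735, -0.516, 0.236, 0, 0, 0, 42], [-0.0735, -0.516, 0.236, 0, 0, 0, 42]]])

```text
t: 24.18
eef_pos: [0.4398, -0.3642, 0.1742]
tcp_rot: [0.002, 0.5, 0.866, -0.0]
contact_force: [0.8, 0.6, 0.0]
grip_width: 0.492
grasp_force: 0.0
```

```bash
python3 - <<'E'
from h import *
from cell import manip
W=manip.get_calibration("wrist");s=manip.state(); u=proj(W,[.441,-.3645,.06])[0];print(s["eef_pos"],u)
I=manip.capture("wrist")[:,:,::-1].copy(); cv2.imwrite("pics/w9.png",I)
for g in (90,130,160):print(disc(I,W,u,.06,0,(g,45)))
print(go(s,[.441,-.3645,.1035],120))
E
```

```text
[ 0.43982792 -0.36416655  0.17418706] [322.32767342 277.60823721]
(array([ 0.4368, -0.3591,  0.06  ]), array([320.6, 266.3]), np.float64(30.5), np.float64(17.0))
(array([ 0.4375, -0.3607,  0.06  ]), array([320.3, 269.3]), np.float64(14.1), np.float64(9.0))
(array([ 0.437 , -0.3614,  0.06  ]), array([318.8, 269.8]), np.float64(13.0), np.float64(7.5))
[-0.0014, 0.0015, 0.1414, 0.0009, 0.0017, -0.0003]
```

View pics/w9.png

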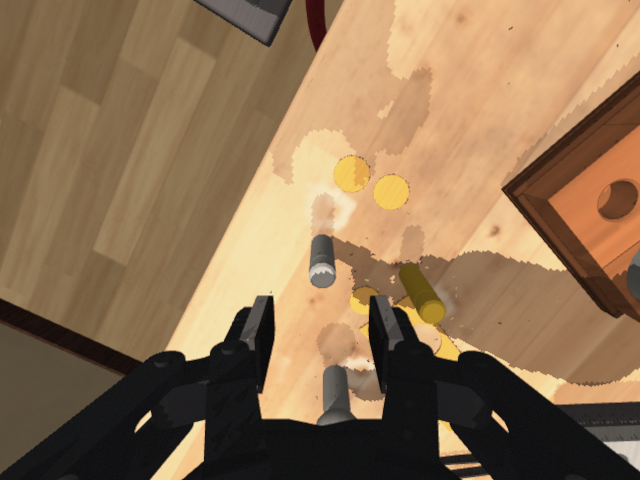

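Punch_16's top is at (322,275), as predicted. The yellow pin at (432,312) and the large doming punch at (337,390) are outside the finger path by my numbers.

>>> apply_moves(steps=[[[0, 0.0005, 0.04, 0, 0, 0, 42], [0, 0.0005, 0.08, 0, 0, 0, 42], [0, 0.0005, 0.12, 0, 0, 0, 42], [0, 0.0005, 0.141, 0, 0, 0, 42], [0, 0.0005, 0.141, 0, 0, 0, 42], [0, 0.0005, 0.141, 0, 0, 0, 42]]])

```text
t: 24.98
eef_pos: [0.4399, -0.3641, 0.1032]
tcp_rot: [0.001, 0.5, 0.866, -0.0]
contact_force: [0.1, -0.1, -0.5]
grip_width: 0.489
grasp_force: 0.0
```

>>> apply_moves(steps=[[[0, 0, 0, 0, 0, 0, 8], [0, 0, 0, 0, 0, 0, 8], [0, 0, 0, 0, 0, 0, 8], [0, 0, 0, 0, 0, 0, 8], [0, 0, 0, 0, 0, 0, 8]]], newtons=35)

```text
t: 25.6
eef_pos: [0.4397, -0.364, 0.103]
tcp_rot: [0.001, 0.5, 0.866, -0.0]
contact_force: [-1.0, 0.7, 5.3]
grip_width: 0.176
grasp_force: 34.3
```

```bash
python3 - <<'E'
from h import *
from cell import manip
W=manip.get_calibration("wrist");s=manip.state(); e=s["eef_pos"];print(e,proj(W,[e[0],e[1],.06]))
I=manip.capture("wrist")[:,:,::-1].copy()
print(go(s,[.5703,-.2443,.30],120))
cv2.imwrite("pics/w10.png",I[240:,160:480])
E
```

```text
[ 0.43969212 -0.36399677  0.10296632] [[321.19573659 351.87064881]]
[0.0763, 0.346, -0.3941, 0.0002, 0.0009, -0.0002]
```

View pics/w10.png

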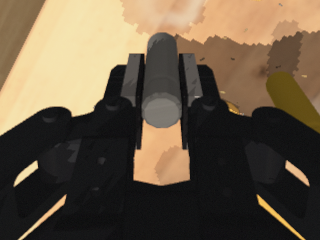

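Punch_16 is gripped, with its top at about (322,349) against the expected (321,352). Its offset is about 1 mm.

>>> apply_moves(steps=[[[0, 0, -0.1, 0, 0, 0, 8], [0, 0, -0.2, 0, 0, 0, 8], [0, 0, -0.3, 0, 0, 0, 8], [0, 0, -0.39, 0, 0, 0, 8], [0.02, 0.1, -0.39, 0, 0, 0, 8], [0.045, 0.2, -0.39, 0, 0, 0, 8], [0.065, 0.3, -0.39, 0, 0, 0, 8], [0.0745, 0.346, -0.39, 0, 0, 0, 8], [0.0745, 0.346, -0.3, 0, 0, 0, 8], [0.0745, 0.346, -0.21, 0, 0, 0, 8], [0.0745, 0.346, -0.16, 0, 0, 0, 8]]])

```text
t: 27.02
eef_pos: [0.5688, -0.245, 0.1787]
tcp_rot: [-0.003, 0.501, 0.866, -0.001]
contact_force: [0.0, 0.4, -1.5]
grip_width: 0.169
grasp_force: 34.5
```

>>> apply_moves(steps=[[[0, 0, 0, 0, 0, 0, 8], [0, 0, 0, 0, 0, 0, 8], [0, 0, 0, 0, 0, 0, 8]]])

```text
t: 27.4
eef_pos: [0.5713, -0.2454, 0.1839]
tcp_rot: [0.002, 0.5, 0.866, 0.0]
contact_force: [0.7, 0.1, 0.1]
grip_width: 0.175
grasp_force: 34.4
```

```bash
python3 - <<'E'
from h import *
from cell import manip
s=manip.state(); print(s["eef_pos"],go(s,[.5707,-.2451,.1228],120))
E
```

```text
[ 0.57125431 -0.24538147  0.18392744] [0.0013, -0.0009, 0.1223, 0.0014, 0.0015, -0.0005]
```

>>> apply_moves(steps=[[[0, 0, 0.03, 0, 0, 0, 8], [0, 0, 0.06, 0, 0, 0, 8], [0.001, -0.001, 0.085, 0, 0, 0, 8], [0.001, -0.001, 0.105, 0, 0, 0, 8], [0.001, -0.001, 0.122, 0, 0, 0, 8], [0.001, -0.001, 0.122, 0, 0, 0, 8]]])

```text
t: 28.15
eef_pos: [0.5704, -0.2451, 0.1218]
tcp_rot: [0.001, 0.5, 0.866, -0.0]
contact_force: [-0.3, 0.5, 2.1]
grip_width: 0.175
grasp_force: 34.9
```

>>> apply_moves(steps=[[[0, 0, 0, 0, 0, 0, 38], [0, 0, 0, 0, 0, 0, 38], [0, 0, 0, 0, 0, 0, 38], [0, 0, -0.04, 0, 0, 0, 38], [0, 0, -0.12, 0, 0, 0, 38], [0, 0, -0.24, 0, 0, 0, 38], [0, 0, -0.36, 0, 0, 0, 38], [0, 0, -0.45, 0, 0, 0, 38], [0, 0, -0.45, 0, 0, 0, 38], [0, 0, -0.45, 0, 0, 0, 38]]])

```text
t: 29.4
eef_pos: [0.5694, -0.2446, 0.3453]
tcp_rot: [-0.001, 0.5, 0.866, -0.0]
contact_force: [-0.1, 0.2, -0.3]
grip_width: 0.445
grasp_force: 0.0
```

```bash
python3 - <<'E'
from cell import manip
import cv2
cv2.imwrite("pics/end.png",cv2.resize(manip.capture("scene")[120:400,120:480,::-1],None,fx=2,fy=2))
E
```

```text
(no output)
```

View pics/end.png

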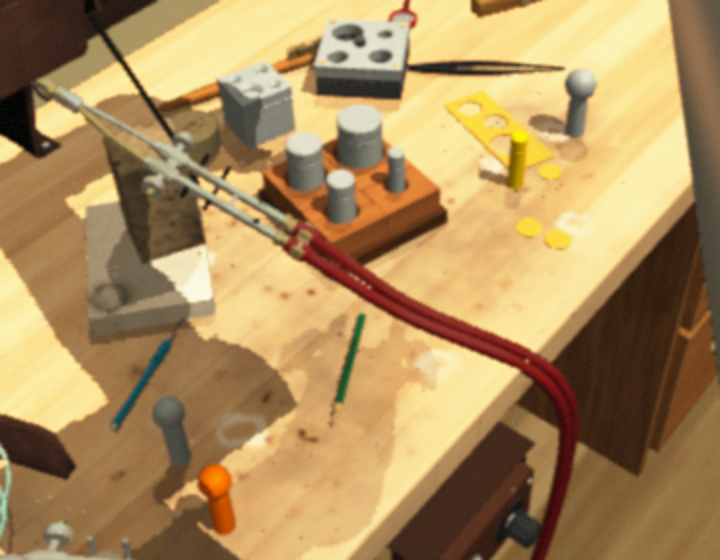

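The four punches stand upright in their own wells, at about (305,160), (360,135), (342,195) and (397,170). Both doming punches and the yellow and orange look-alikes are where they were.

```bash
python3 -c "
from cell import manip
print(manip.sign_off())"
```

```text
the job is handed in; nothing more can be done
None
```

The job is handed in at about 29 s: all four cutting punches are upright and fully down in their own wells, and both doming punches are still standing where they were.

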